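# Nudge the drip grates home on the coffee station

### The job

The two round drip grates of the coffee drip station (one orange, one black) have slipped out of their recesses and lie on the deck. Without picking them up, push each one across the deck with your fingertips until it drops into a recess and lies flat and flush, one grate in each recess. Leave the mug, the creamer, the spoon and the other things around it where they are, and draw the hand back clear.

Things in the scene. Friction and masses are not known exactly. Their poses are not given: they have to be found in the camera images.
- station: fixed grey drip station on the table: a slab 220 (its x) by 260 (its y) by 30 mm high, flat deck at 30 mm above the table, black strips on its two short ends. Two round recesses side by side in the half towards its +x, centred at x = +55, y = +60 and -60 mm, each 80 mm in diameter and 8 mm deep with a solid black floor. Origin: centre of its underside, on the table; z up. It is turned up to about 30 degrees
- recess_left (a point): centre of the floor of the recess at the station's +y, 22 mm above the table (8 mm under the deck); axes as the station's
- recess_right (a point): centre of the floor of the recess at the station's -y, 22 mm above the table (8 mm under the deck); axes as the station's
- grate_orange: loose flat round drip grate, orange with black dots, 76 mm in diameter, 8 mm thick, 60 to 110 g; slides on the deck. Origin: centre of its underside; z up. It starts flat on the deck, on the robot's side of either one of the recesses. Either grate fits either recess (2 mm of play all round, top flush with the deck when home)
- grate_black: the other loose grate, black with grey dots, same size and mass; origin as the orange one. It starts in front of the other recess
- mug: white mug, 80 mm wide and 85 mm high, handle on its +y, stands on the table about 190 to 240 mm from the station's centre, off its +y end; leave alone. Origin: centre of its underside
- creamer: small blue cup, 64 mm wide and 60 mm high, stands on the table about 190 to 240 mm from the station's centre, off its -y end; leave alone. Origin: centre of its underside
- spoon: steel spoon 150 mm long lying on the table behind the station, about 150 mm from its centre on its +x side, lengthwise along the station's y; leave alone
- syrup: amber bottle, 64 mm wide and 190 mm high, on the left of the table; leave alone. Origin: centre of its underside
- canister: clear jar with a red cap, 90 mm wide and 130 mm high, on the right of the table; leave alone. Origin: centre of its underside
- milk_jug: open aluminium milk pot with two side handles, 90 mm wide without them and 110 mm high, on the left of the table; leave alone. Origin: centre of its underside
Mind the look-alikes: they are no part of the job. Leave any brown or green look-alike of the grate_orange alone.

How it is judged:
At the end, for the whole second after the job is handed in: One grate lies in each recess (either way round): its centre within 4 mm of the recess's centre, its underside within 2 mm of the recess floor, tilted less than 0.04 rad, at rest (((horizontal distance between grate_orange and recess_left below 0.004 m and z of grate_orange in the frame of recess_left between -0.003 and 0.002 m and horizontal distance between grate_black and recess_right below 0.004 m and z of grate_black in the frame of recess_right between -0.003 and 0.002 m) or (horizontal distance between grate_orange and recess_right below 0.004 m and z of grate_orange in the frame of recess_right between -0.003 and 0.002 m and horizontal distance between grate_black and recess_left below 0.004 m and z of grate_black in the frame of recess_left between -0.003 and 0.002 m)) and angle between each of grate_orange, grate_black's own z axis and vertical below 0.04 rad and linear speed of each of grate_orange, grate_black below 0.01 m/s); the robot touches nothing.
It fails at once if a grate is lifted (its centre more than 12 mm above the deck) or stood on edge (tilted more than 0.5 rad) (height (world z) of any of grate_orange, grate_black above 0.042 m or angle between any of grate_orange, grate_black's own z axis and vertical above 0.5 rad).
It fails at once if the mug, creamer, spoon, syrup bottle, canister or milk jug is moved by more than 15 mm or tipped over (distance of any of mug, creamer, spoon, syrup, canister, milk_jug from where it was at the start of the episode above 0.015 m or angle between any of mug, creamer, syrup, canister, milk_jug's own z axis and vertical above 0.3 rad).
It also fails if it takes over 48 s, if anything falls off the work surface, if the arm or the gripper's body presses on something with over 40 N, if the wrist force passes 120 N, or if a joint passes its speed limit or range.

### The arm

A 6-joint arm with a two-finger parallel gripper is mounted at the origin on the work surface. World frame = base frame: x ahead of the robot, y to its left, z up, the work surface at z = 0. Lengths are in m, angles in rad, forces in N, time in s.
With the tool pointing down it reaches from about 0.375 to 0.975 m from the base axis. Payload 3.8 kg.
Tool frame: the origin (TCP) lies on the centre line of the jaws, within the pads' length; the fingertips stand 14 mm ahead of it and the grasp point (between the pads) lies 5 mm behind it; x points along the fingers, y is the direction in which the jaws open and shut, and the axes are right-handed (so a half turn about x gives the same grasp; the last joint's range is limited). The gripper opens to 88 mm and grips with 3 to 60 N. Pads are 18 mm wide; open, the fingers measure 123 mm over their backs; the gripper's body (75 mm by 187 mm) begins 45 mm behind the grasp point.
Start: joints at [-1.176, 0.264, 1.604, -0, 1.274, -0.037], TCP at [0.282, -0.613, 0.253] pointing down, gripper open.
Joint ranges: [-2.63, 2.63], [-0.94, 2.18], [0.31, 2.57], [-1.31, 4.45], [0, 2.66], [-2.55, 2.55]. Speed limits (rad/s): [2.57, 2.57, 3.14, 3.14, 3.14, 3.14].

### API

Orientations are given as [roll, pitch, yaw] about the fixed x, y, z axes, in that order (R = Rz(yaw) Ry(pitch) Rx(roll)).
In Python, from station import arm, viewer, ticket gives the robot as it stands.
- The arm moves only by the shell command python3 -m handwheel 'ROWS' [OPENING] [FORCE]. ROWS is JSON, a list of rows, each an object of numbers: "tx", "ty", "tz": the shift along the world's x, y, z in mm; "spin": the turn about the world's z in degrees. In form: [{"tx": .., "ty": .., "tz": .., "spin": ..}, ...]. A call has 1 to 12 rows; each row is the pose to reach, as a shift and turn from the pose commanded when the call began; what a row does not reach only later rows make up. A row lasts 1/10 s, in which the tool goes at most 50 mm and 8.59 degrees, less where a joint would pass 70% of its speed; a pose out of reach is approached as far as the arm can. A call with a gripper value outside its range is refused whole. OPENING is the finger opening in mm, from 0 to 88.1, set as the call begins (- or left out, the last holds). The fingers move at their own pace and stop on an object; FORCE is the grip in N (left out, the last holds). Time passes only in rows, so rows that repeat a pose let the fingers close. It gives the time, the measured TCP pose, the force and the opening at its end, in the units of the state.
- arm.get_obs(): the state, without advancing time (a new reading comes with each control period).
- viewer.read_camera(name): name is "scene" or "top"; returns the picture (384x512x3 uint8, red, green, blue); there is no depth.
- viewer.get_calibration(name): a dict with "camera_matrix" (3x3 intrinsics, pixels), "distortion" ([k1, k2, p1, p2, k3] as OpenCV has them; the pictures are not rectified), "world_to_cam" (4x4, takes a point from world to camera coordinates). Camera axes: x right, y down, z forward; pixel columns grow to the right and rows downward; lengths in m; the calibration is good to about 2 mm. A picture is of the moment at which its call begins. get_calibration takes no time and is no camera call.
- ticket.finish_job(): hands the job in, once; it reports no verdict.
The state is a dict: "clock": time; "qpos": joint angles; "qd": joint speeds; "joint_efforts": joint torques, N m; "ee_pos": TCP position; "tcp_rot": TCP orientation; "wrist_force": force on the tool from outside, world axes, zero at the start; "ft_torque": the same for the moment, N m; "width": finger opening in m.
Only numpy, scipy, OpenCV 4.12 (cv2) and the standard library are available. Lean on these libraries where they do the work, as an engineer would, in place of code of your own. Each camera call takes 0.05 s, during which the arm holds its last target.

## Working session

There is one attempt and no reset: what is moved stays moved. The work goes in short steps, Python scripts to look and compute and a shell command to move; the robot and the scene stay as the last step left them, time stands still between calls to the robot, and variables do not carry over. Pictures are saved under pics/ and viewed, and the job is handed in when it is done.

```bash
ls; mkdir -p pics
python3 - <<'E'
from station import arm, viewer, ticket
import cv2,json
o=arm.get_obs();print(o)
for n in("scene","top"):
    im=viewer.read_camera(n);cv2.imwrite(f"pics/{n}0.png",im[:,:,::-1]);c=viewer.get_calibration(n);print(n,c)
E
```

```text
pics
{'clock': 0.0, 'qpos': array([-1.17588232e+00,  2.64721968e-01,  1.60536745e+00, -1.97458958e-05,
        1.27370061e+00, -3.68911065e-02]), 'qd': array([ 1.03919639e-03,  2.95185193e-04,  8.56328270e-06, -1.87254480e-03,
        1.43636481e-03, -2.65194787e-04]), 'joint_efforts': array([ 7.24883412e-04, -5.02107918e+01, -3.56873202e+01,  7.29875523e-02,
        2.93259043e-02, -1.92301786e-04]), 'ee_pos': array([ 0.28223115, -0.61241547,  0.25141253]), 'tcp_rot': array([-1.59910099,  1.56859887,  1.97430258]), 'wrist_force': array([ 0.76321823, -0.04850668, -0.47864134]), 'ft_torque': array([-0.01987469, -0.01841516,  0.0113288 ]), 'width': 0.0881083238153981}
scene {'camera_matrix': array([[347.95360742,   0.        , 251.77404191],
       [  0.        , 347.95360742, 189.62689948],
       [  0.        ,   0.        ,   1.        ]]), 'distortion': array([-0.05118572,  0.        ,  0.        ,  0.        ,  0.        ]), 'world_to_cam': array([[ 0.51163124,  0.85919157, -0.00483036, -0.28345302],
       [ 0.69161133, -0.41516334, -0.59102722, -0.31962295],
       [-0.50981099,  0.29904725, -0.80663715,  1.51343062],
       [ 0.        ,  0.        ,  0.        ,  1.        ]])}
top {'camera_matrix': array([[418.52933656,   0.        , 262.37318049],
       [  0.        , 418.52933656, 187.07498751],
       [  0.        ,   0.        ,   1.        ]]), 'distortion': array([-0.04453715,  0.        ,  0.        ,  0.        ,  0.        ]), 'world_to_cam': array([[-5.08637461e-04, -9.99998355e-01, -1.74124507e-03,
        -6.39741733e-03],
       [-9.96298666e-01,  6.56427408e-04, -8.59565988e-02,
         5.30411483e-01],
       [ 8.59576004e-02,  1.69107939e-03, -9.96297361e-01,
         1.21621374e+00],
       [ 0.00000000e+00,  0.00000000e+00,  0.00000000e+00,
         1.00000000e+00]])}
```

View pics/top0.png

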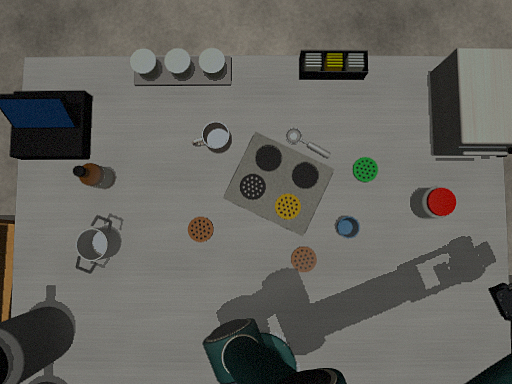

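View pics/scene0.png

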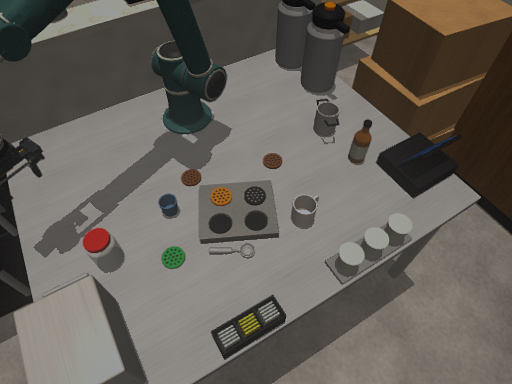

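The top view shows the station around (279,184). Its empty recesses are at (269,158) and (305,175).

Candidates for the grates:
- Yellow-orange disc on the deck at (288,207).
- Black dotted disc on the deck at (253,187).
- Brown discs on the table at (201,229) and (304,259).
- Green disc on the table at (365,169).
- The recesses themselves are also black discs, at (269,158) and (305,175).

I choose the orange one at (288,207) and the black dotted one at (253,187). Both lie on the deck. I'll check them in a close crop and measure.

```bash
cat > h.py <<'E'
import cv2,numpy as np
from station import viewer
def ray(name,px,z):
    c=viewer.get_calibration(name);K=c["camera_matrix"];T=c["world_to_cam"]
    u=cv2.undistortPoints(np.array(px,float).reshape(-1,1,2),K,c["distortion"]).reshape(-1,2)
    R=T[:3,:3];t=T[:3,3];C=-R.T@t
    d=np.c_[u,np.ones(len(u))]@R
    s=(z-C[2])/d[:,2]
    return C+d*s[:,None]
def proj(name,P):
    c=viewer.get_calibration(name);T=c["world_to_cam"]
    return cv2.projectPoints(np.array(P,float).reshape(-1,1,3),cv2.Rodrigues(T[:3,:3])[0],T[:3,3],c["camera_matrix"],c["distortion"])[0].reshape(-1,2)
E
python3 - <<'E'
import cv2
im=cv2.imread("pics/top0.png");a=cv2.resize(im[120:250,205:345],None,fx=5.5,fy=4.6*5.5/5.5 if 0 else 4.5,interpolation=cv2.INTER_CUBIC)
a=cv2.resize(im[125:245,215:345],None,fx=5,fy=5,interpolation=cv2.INTER_CUBIC);cv2.imwrite("pics/crop1.png",a)
im=cv2.imread("pics/scene0.png");a=cv2.resize(im[170:260,185:295],None,fx=6,fy=6,interpolation=cv2.INTER_CUBIC);cv2.imwrite("pics/crop2.png",a)
E
```

```text
(no output)
```

View pics/crop1.png

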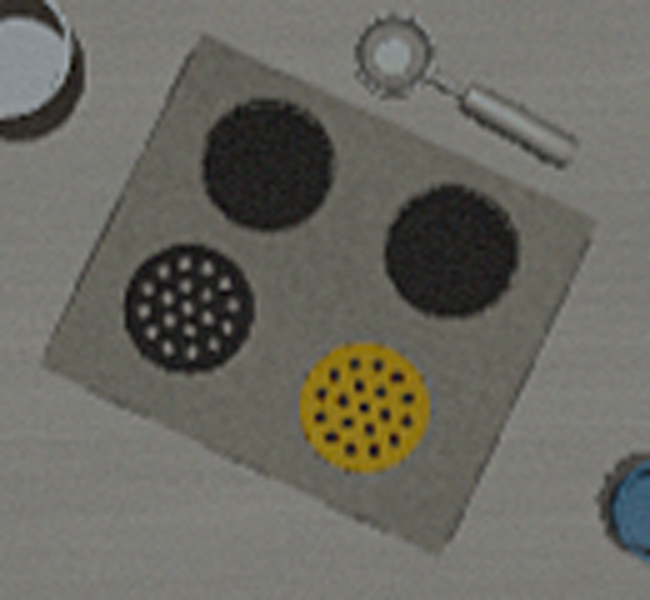

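View pics/crop2.png

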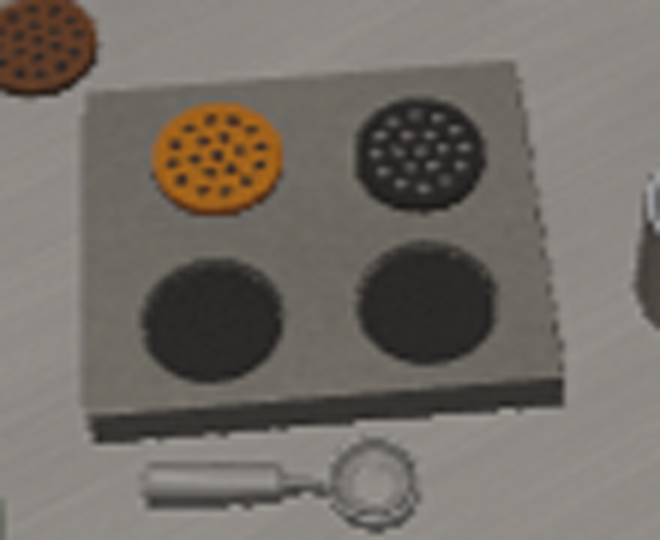

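The crops confirm it. The orange disc, at crop (365,408) and so px (288,207), and the black dotted disc, at crop (188,308) and so px (253,187), both lie flat on the grey deck in front of the two plain black recesses. Next I measure them.

```bash
cat >> h.py <<'E'
def blobs(name,im,box):
    x0,y0,x1,y1=box
    hsv=cv2.cvtColor(im,cv2.COLOR_BGR2HSV);out={}
    g=cv2.GaussianBlur(im,(0,0),0.7).max(2)
    dark=(g<75).astype(np.uint8); org=((hsv[...,1]>120)&(hsv[...,0]>8)&(hsv[...,0]<32)).astype(np.uint8)
    res=[]
    for k,m in(("dark",dark),("org",org)):
        mm=np.zeros_like(m);mm[y0:y1,x0:x1]=m[y0:y1,x0:x1]
        cs,_=cv2.findContours(mm,cv2.RETR_EXTERNAL,cv2.CHAIN_APPROX_NONE)
        for c in cs:
            if cv2.contourArea(c)<250: continue
            f=np.zeros_like(m);cv2.drawContours(f,[c],-1,1,-1)
            M=cv2.moments(f,True);cx,cy=M["m10"]/M["m00"],M["m01"]/M["m00"]
            res.append((k,cx,cy,M["m00"],c))
    return res
E
python3 - <<'E'
from h import *
for n,box in(("top",(215,125,345,245)),("scene",(190,175,290,247))):
    im=cv2.imread(f"pics/{n}0.png")
    for k,cx,cy,A,c in blobs(n,im,box):
        for z in(0.030,0.038):
            P=ray(n,[[cx,cy]],z)[0]
            W=ray(n,c.reshape(-1,2),z)[:,:2]
            (ex,ey),(a,b),_=cv2.fitEllipse((W*1000).astype(np.float32))
            print(n,k,round(cx,1),round(cy,1),A,z,(P[:2]*1000).round(1),"ell",round(ex,1),round(ey,1),round(a,1),round(b,1))
# deck mask, min area rect
c4=[[215+205/5,125+33/5],[215+596/5,125+222/5],[215+440/5,125+555/5],[215+43/5,125+363/5]]
W=ray("top",c4,0.03)*1000;print(W.round(1)); print(W.mean(0).round(1),np.linalg.norm(np.diff(W,axis=0),axis=1).round(1))
E
```

```text
top dark 252.3 186.3 543.0 0.03 [532.  23.] ell 532.0 23.0 74.9 75.1
top dark 252.3 186.3 543.0 0.038 [531.2  22.8] ell 531.3 22.8 74.4 74.6
top dark 304.8 175.0 577.0 0.03 [ 565.4 -131.9] ell 565.6 -132.0 77.3 78.1
top dark 304.8 175.0 577.0 0.038 [ 564.5 -131.1] ell 564.6 -131.2 76.8 77.6
top dark 268.0 157.6 571.0 0.03 [617.3 -23.6] ell 617.3 -23.6 77.5 77.8
top dark 268.0 157.6 571.0 0.038 [616.  -23.5] ell 616.1 -23.5 77.0 77.3
top org 287.4 206.1 530.0 0.03 [473.9 -80.1] ell 474.0 -80.1 72.9 74.5
top org 287.4 206.1 530.0 0.038 [473.6 -79.7] ell 473.6 -79.7 72.4 74.0
scene dark 220.0 223.2 376.0 0.03 [ 570.  -132.6] ell 569.4 -132.2 75.1 75.8
scene dark 220.0 223.2 376.0 0.038 [ 574.6 -134.2] ell 574.0 -133.9 74.5 75.2
scene dark 255.7 220.3 363.0 0.03 [621.4 -24.6] ell 620.7 -24.3 73.7 75.6
scene dark 255.7 220.3 363.0 0.038 [625.5 -27.1] ell 624.9 -26.8 73.1 75.0
scene dark 254.5 195.5 327.0 0.03 [532.4  24.2] ell 531.8 24.6 75.0 77.1
scene dark 254.5 195.5 327.0 0.038 [537.3  21.3] ell 536.7 21.6 74.4 76.5
scene org 220.8 196.0 330.0 0.03 [473.2 -78.7] ell 472.6 -78.4 74.5 78.7
scene org 220.8 196.0 330.0 0.038 [478.5 -80.8] ell 477.9 -80.5 73.9 78.0
[[ 695.7   12.2   30. ]
 [ 582.1 -219.2   30. ]
 [ 386.5 -125.1   30. ]
 [ 498.8  107.2   30. ]]
[540.8 -56.2  30. ] [257.7 217.  258.1]
```

```bash
cat >> h.py <<'E'
from scipy.optimize import fsolve
_a=np.linspace(0,2*np.pi,120,endpoint=False)
def circ(x,y,r,z): return np.c_[x+r*np.cos(_a),y+r*np.sin(_a),np.full(120,z)]
def poly_c(p): 
    m=cv2.moments(p.astype(np.float32).reshape(-1,1,2)); return np.array([m["m10"],m["m01"]])/m["m00"]
def model(n,xy,kind,zb=0.03):
    x,y=xy
    if kind=="grate":
        p=np.r_[proj(n,circ(x,y,.038,zb)),proj(n,circ(x,y,.038,zb+.008))]
        return poly_c(cv2.convexHull(p.astype(np.float32)).reshape(-1,2))
    A=proj(n,circ(x,y,.04,.03)).astype(np.float32);B=proj(n,circ(x,y,.04,.022)).astype(np.float32)
    return poly_c(cv2.intersectConvexConvex(A,B)[1].reshape(-1,2))
def locate(n,px,kind,zb=0.03):
    x0=ray(n,[px],.034)[0,:2]
    return fsolve(lambda v:model(n,v,kind,zb)-np.array(px),x0)*1000
E
python3 - <<'E'
from h import *
from station import arm
from scipy.spatial.transform import Rotation as Ro
for n,box in(("top",(215,125,345,245)),("scene",(190,175,290,247))):
    im=cv2.imread(f"pics/{n}0.png")
    for k,cx,cy,A,c in blobs(n,im,box):
        print(n,k,round(cx),round(cy),"G",locate(n,[cx,cy],"grate").round(1),"R",locate(n,[cx,cy],"rec").round(1))
    T=viewer.get_calibration(n)["world_to_cam"];print("C",(-T[:3,:3].T@T[:3,3]).round(3))
R=Ro.from_euler("xyz",arm.get_obs()["tcp_rot"]).as_matrix();print(R.round(3),np.degrees(np.arctan2(R[1,1],R[0,1])))
E
```

```text
top dark 252 186 G [531.6  22.9] R [532.6  23.2]
top dark 305 175 G [ 564.9 -131.4] R [ 566.1 -132.5]
top dark 268 158 G [616.6 -23.5] R [618.2 -23.6]
top org 287 206 G [473.7 -79.8] R [474.2 -80.5]
C [ 0.424 -0.009  1.257]
scene dark 220 223 G [ 571.8 -133.1] R [ 567.  -131.3]
scene dark 256 220 G [622.9 -25.5] R [618.5 -22.9]
scene dark 255 196 G [534.3  23. ] R [529.3  26.1]
scene org 221 196 G [475.4 -79.4] R [469.8 -77.2]
C [ 1.138 -0.342  1.031]
[[-0.001  0.419 -0.908]
 [ 0.002 -0.908 -0.419]
 [-1.    -0.002 -0.   ]] -65.25745113340002
```

Two-camera positions, in mm:

| Item | x | y |
|---|---|---|
| Right recess | 566.5 | -132 |
| Left recess | 618.3 | -23.3 |
| Orange grate | 474.5 | -79.6 |
| Black grate | 532.5 | 23 |

I'll push the orange grate first, with the two fingertips 40 mm apart as a cradle. Push direction is -29.7° and spin is -54.4°.

```bash
python3 -m handwheel '[{"tx":6,"ty":25,"tz":0,"spin":-3},{"tx":16,"ty":65,"tz":0,"spin":-9},{"tx":28,"ty":110,"tz":0,"spin":-15},{"tx":40,"ty":155,"tz":0,"spin":-21},{"tx":51,"ty":200,"tz":0,"spin":-27},{"tx":63,"ty":245,"tz":0,"spin":-33},{"tx":74,"ty":290,"tz":0,"spin":-39},{"tx":86,"ty":335,"tz":0,"spin":-45},{"tx":97,"ty":380,"tz":0,"spin":-50},{"tx":109,"ty":425,"tz":0,"spin":-54.4},{"tx":120,"ty":470,"tz":0,"spin":-54.4},{"tx":130,"ty":510,"tz":0,"spin":-54.4}]' 40 20
python3 -m handwheel '[{"tx":8,"ty":30,"tz":0},{"tx":13.6,"ty":51,"tz":-25},{"tx":13.6,"ty":51,"tz":-60},{"tx":13.6,"ty":51,"tz":-95},{"tx":13.6,"ty":51,"tz":-125},{"tx":13.6,"ty":51,"tz":-145},{"tx":13.6,"ty":51,"tz":-150},{"tx":13.6,"ty":51,"tz":-150},{"tx":13.6,"ty":51,"tz":-150}]'
python3 - <<'E'
from h import *
from station import arm
from scipy.spatial.transform import Rotation as Ro
o=arm.get_obs();print(o["clock"],o["ee_pos"],o["width"],o["qpos"].round(2))
R=Ro.from_euler("xyz",o["tcp_rot"]).as_matrix();print(np.degrees(np.arctan2(R[1,1],R[0,1])),R[:,0])
im=viewer.read_camera("scene")[:,:,::-1];cv2.imwrite("pics/s1.png",im);cv2.imwrite("pics/s1c.png",cv2.resize(im[120:260,150:310],None,fx=4,fy=4))
E
```

```text
clock: 1.3
ee_pos: [0.4122, -0.1009, 0.2525]
tcp_rot: [-0.915, 1.571, 1.709]
wrist_force: [0.5, -0.6, 0.3]
width: 0.0401
1.3 [ 0.41220916 -0.10090217  0.25246524] 0.04008034574662181 [-0.3  -0.23  2.1   0.    1.27  1.79]
-119.65043577720701 [-3.34709366e-05  2.41311761e-04 -9.99999970e-01]invalid input at $[0]: expected keys tx, ty, tz, spin
```

View pics/s1c.png

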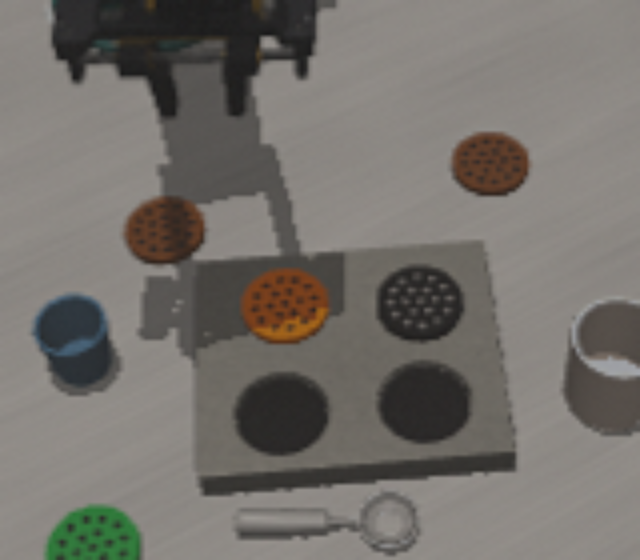

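The first move went well. The hand is above the robot side at px (200,140), and the grates and recesses are unchanged. The second call was refused because every row needs all four keys, so I'm retyping it.

```bash
python3 -m handwheel '[{"tx":8,"ty":30,"tz":0,"spin":0},{"tx":13.6,"ty":49,"tz":-25,"spin":0},{"tx":13.6,"ty":49,"tz":-60,"spin":0},{"tx":13.6,"ty":49,"tz":-95,"spin":0},{"tx":13.6,"ty":49,"tz":-130,"spin":0},{"tx":13.6,"ty":49,"tz":-160,"spin":0},{"tx":13.6,"ty":49,"tz":-185,"spin":0},{"tx":13.6,"ty":49,"tz":-195,"spin":0},{"tx":13.6,"ty":49,"tz":-201,"spin":0},{"tx":13.6,"ty":49,"tz":-204,"spin":0},{"tx":13.6,"ty":49,"tz":-204.5,"spin":0},{"tx":13.6,"ty":49,"tz":-204.5,"spin":0}]'
python3 - <<'E'
from h import *
from station import arm
o=arm.get_obs();print(o["clock"],o["ee_pos"],o["width"],o["qpos"].round(2))
for n in("scene","top"):
  im=viewer.read_camera(n)[:,:,::-1];cv2.imwrite(f"pics/{n}2.png",im)
im=cv2.imread("pics/scene2.png");cv2.imwrite("pics/s2c.png",cv2.resize(im[150:260,170:310],None,fx=5,fy=5))
E
```

```text
clock: 2.55
ee_pos: [0.4271, -0.0543, 0.0492]
tcp_rot: [-2.804, 1.569, -0.18]
wrist_force: [-0.5, -0.8, -0.3]
width: 0.04
2.55 [ 0.42708101 -0.05425248  0.04923017] 0.0400049678584746 [-0.18  0.03  2.29  0.    0.82  1.9 ]
```

View pics/s2c.png

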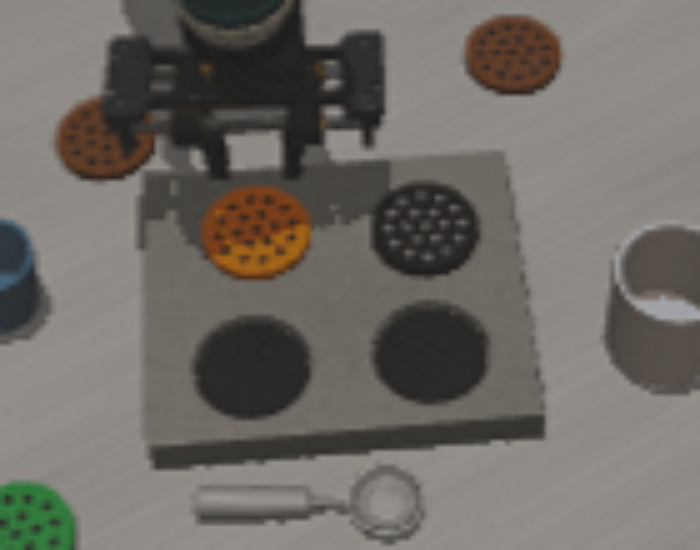

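View pics/top2.png

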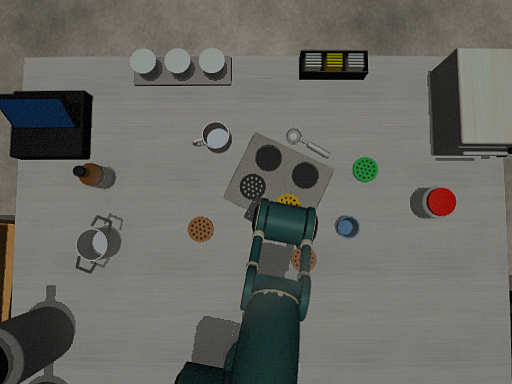

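The fingertips, at crop px (217,170) and (292,170), sit just behind the orange grate at (256,230), centred to about 2 mm. I'll lower 2 mm and settle.

```bash
python3 -m handwheel '[{"tx":0.5,"ty":1,"tz":-2,"spin":0},{"tx":0.5,"ty":1,"tz":-2,"spin":0},{"tx":0.5,"ty":1,"tz":-2,"spin":0}]'
python3 - <<'E'
from station import arm
from h import *
o=arm.get_obs();print(o["clock"],o["ee_pos"])
p=o["ee_pos"]*1000; d=p[:2]-np.array([474.5,-79.6]);u=np.array([.869,-.495]);print(d@u,d@np.array([.495,.869]))
E
```

```text
clock: 2.95
ee_pos: [0.4266, -0.053, 0.0463]
tcp_rot: [-2.941, 1.571, -0.317]
wrist_force: [-0.5, -0.3, -0.2]
width: 0.0399
2.95 [ 0.42661419 -0.05299582  0.04628637]
-54.781838839298665 -0.5844407426277132
```

```bash
python3 -m handwheel '[{"tx":5,"ty":-2.8,"tz":0,"spin":0},{"tx":10,"ty":-5.7,"tz":0,"spin":0},{"tx":16,"ty":-9.1,"tz":0,"spin":0},{"tx":23,"ty":-13.1,"tz":0,"spin":0},{"tx":30,"ty":-17.1,"tz":0,"spin":0},{"tx":37,"ty":-21.1,"tz":0,"spin":0},{"tx":44,"ty":-25.1,"tz":0,"spin":0},{"tx":51,"ty":-29.1,"tz":0,"spin":0},{"tx":58,"ty":-33,"tz":0,"spin":0},{"tx":65,"ty":-37,"tz":0,"spin":0},{"tx":71,"ty":-40.4,"tz":0,"spin":0},{"tx":74,"ty":-42.1,"tz":0,"spin":0}]'
python3 -m handwheel '[{"tx":0,"ty":0,"tz":0,"spin":0}]'
python3 - <<'E'
from h import *
from station import arm
o=arm.get_obs();print(o["clock"],o["ee_pos"])
im=viewer.read_camera("scene")[:,:,::-1].copy();cv2.imwrite("pics/s3.png",im);cv2.imwrite("pics/s3c.png",cv2.resize(im[150:260,170:310],None,fx=5,fy=5))
for k,cx,cy,A,c in blobs("scene",im,(190,175,290,247)):
    print(k,round(cx),round(cy),A,"G",locate("scene",[cx,cy],"grate").round(1),"R",locate("scene",[cx,cy],"rec").round(1))
E
```

```text
clock: 4.15
ee_pos: [0.5014, -0.0956, 0.0463]
tcp_rot: [-2.937, 1.57, -0.313]
wrist_force: [-0.5, -0.3, 0.1]
width: 0.04
clock: 4.25
ee_pos: [0.5012, -0.0955, 0.0463]
tcp_rot: [-2.944, 1.57, -0.321]
wrist_force: [-0.1, 0.3, 0.5]
width: 0.0399
4.25 [ 0.50120118 -0.09545611  0.04626753]
dark 229 199 2673.0 G [502.2 -62.5] R [496.9 -60.2]
org 220 213 366.0 G [ 537.7 -115.3] R [ 532.6 -113.4]
```

View pics/s3c.png

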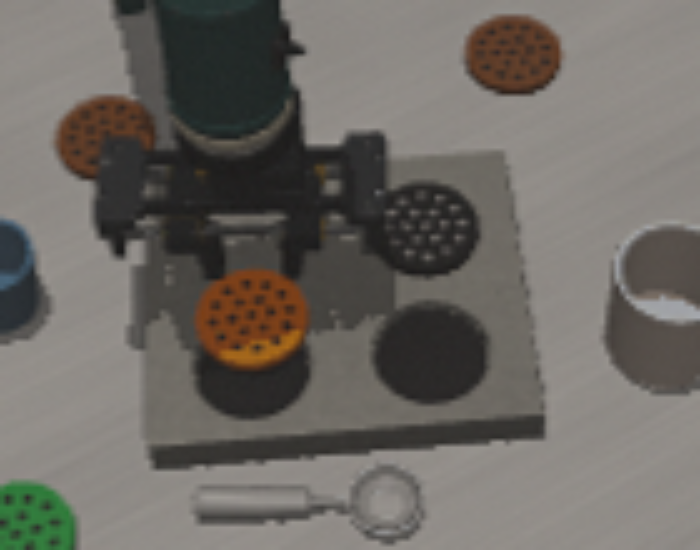

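The orange grate is at (537.5,-115.5), and the camera and the arm pose agree on that. It overlaps the right recess, in crop at (252,318) against the recess at (252,368). About 33 mm remain along the same line, so I'll finish slowly.

```bash
python3 -m handwheel '[{"tx":3,"ty":-1.7,"tz":0,"spin":0},{"tx":7,"ty":-4,"tz":0,"spin":0},{"tx":11,"ty":-6.2,"tz":0,"spin":0},{"tx":15,"ty":-8.5,"tz":0,"spin":0},{"tx":18.5,"ty":-10.5,"tz":0,"spin":0},{"tx":21.5,"ty":-12.2,"tz":0,"spin":0},{"tx":24,"ty":-13.6,"tz":0,"spin":0},{"tx":26,"ty":-14.8,"tz":0,"spin":0},{"tx":27.5,"ty":-15.6,"tz":0,"spin":0},{"tx":28.5,"ty":-16.2,"tz":0,"spin":0},{"tx":29.2,"ty":-16.6,"tz":0,"spin":0},{"tx":29.2,"ty":-16.6,"tz":0,"spin":0}]'
python3 - <<'E'
from h import *
from station import arm
im=viewer.read_camera("scene")[:,:,::-1].copy();cv2.imwrite("pics/s4.png",im);cv2.imwrite("pics/s4c.png",cv2.resize(im[150:260,170:310],None,fx=5,fy=5))
for k,cx,cy,A,c in blobs("scene",im,(190,175,290,247)):
    print(k,round(cx),round(cy),A,"deck",locate("scene",[cx,cy],"grate").round(1),"home", locate("scene",[cx,cy],"grate",.022).round(1),(ray("scene",[[cx,cy]],.03)[0]*1000).round(1))
E
```

```text
clock: 5.5
ee_pos: [0.5299, -0.1118, 0.0462]
tcp_rot: [-2.931, 1.571, -0.307]
wrist_force: [1.1, -0.7, 1.3]
width: 0.0398
dark 228 201 2703.0 deck [505.  -67.2] home [499.9 -65. ] [503.  -66.4  30. ]
org 220 222 396.0 deck [ 567.8 -131.8] home [ 563.2 -130.1] [ 566.  -131.3   30. ]
```

View pics/s4c.png

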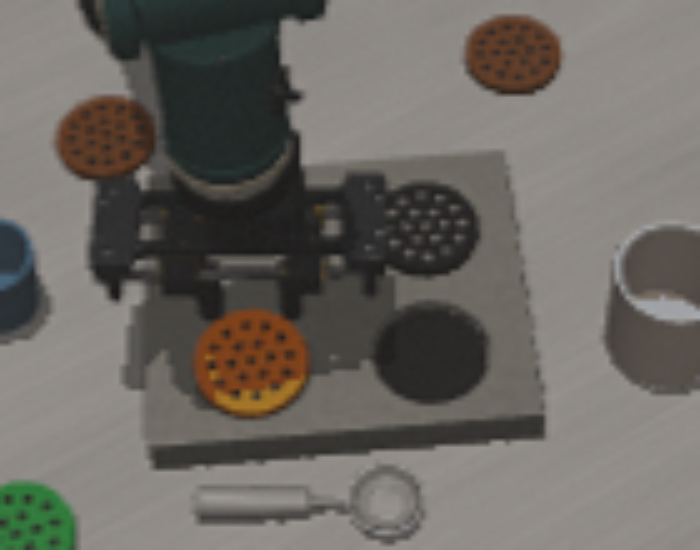

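It's not clear whether the grate has dropped, so I'm comparing its outline with both hypotheses.

Run:
```python
from h import *
im=cv2.imread("pics/s4.png");x0,y0=200,203
big=cv2.resize(im[y0:245,x0:245],None,fx=14,fy=14,interpolation=cv2.INTER_CUBIC)
def dr(P,col,z=14):
    p=((proj("scene",P)-[x0,y0]+.5)*z-.5);cv2.polylines(big,[np.round(p).astype(np.int32)],True,col,1)
dr(circ(.5665,-.132,.038,.03),(0,255,0));dr(circ(.5665,-.132,.04,.03),(255,255,255))
dr(circ(.5665,-.132,.038,.038),(255,0,255))
cv2.imwrite("pics/s4d.png",big)
for f in ("3","4"):
  b=[b for b in blobs("scene",cv2.imread(f"pics/s{f}.png"),(190,175,290,247)) if b[0]=="org"][0]
  print(b[3],cv2.boundingRect(b[4]))
h=cv2.convexHull(np.r_[proj("scene",circ(.5665,-.132,.038,.03)),proj("scene",circ(.5665,-.132,.038,.038))].astype(np.float32));print("deck",cv2.contourArea(h),h.reshape(-1,2).min(0),h.reshape(-1,2).max(0))
h=proj("scene",circ(.5665,-.132,.038,.03)).astype(np.float32);print("home",cv2.contourArea(h),h.min(0),h.max(0))
```

```text
366.0 (209, 204, 23, 20)
396.0 (209, 212, 23, 21)
deck 380.2355208445806 [208.03815 211.45169] [231.05681 232.33005]
home 349.9373902903171 [208.29419 212.72159] [231.05681 232.33005]
```

View pics/s4d.png

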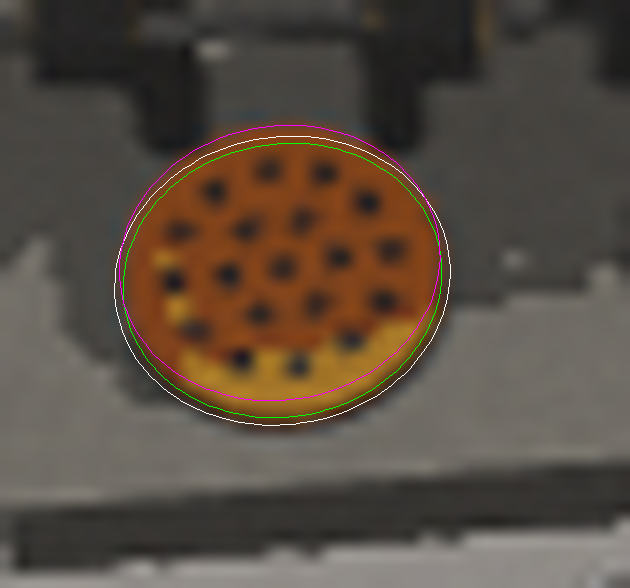

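It is still on the deck: the rim shows below and the dot pattern matches the 38 mm height. It should be within about 2 mm of dropping, so I'll advance in tiny steps.

```bash
python3 -m handwheel '[{"tx":0.5,"ty":-0.3,"tz":0,"spin":0},{"tx":1,"ty":-0.6,"tz":0,"spin":0},{"tx":1.5,"ty":-0.9,"tz":0,"spin":0},{"tx":1.5,"ty":-0.9,"tz":0,"spin":0}]'
cat >> h.py <<'E'
def look(tag,c,x0=None,y0=None,key="org",cam="scene",half=22,fz=14):
    im=viewer.read_camera(cam)[:,:,::-1].copy();cv2.imwrite(f"pics/{tag}.png",im)
    p0=proj(cam,[[c[0],c[1],.03]])[0].astype(int);x0,y0=p0-half
    big=cv2.resize(im[y0:y0+2*half,x0:x0+2*half],None,fx=fz,fy=fz,interpolation=cv2.INTER_CUBIC)
    for r,z,col in((.038,.03,(0,255,0)),(.04,.03,(255,255,255)),(.038,.038,(255,0,255))):
        p=((proj(cam,circ(c[0],c[1],r,z))-[x0,y0]+.5)*fz-.5);cv2.polylines(big,[np.round(p).astype(np.int32)],True,col,1)
    cv2.imwrite(f"pics/{tag}d.png",big)
    return im
E
python3 - <<'E'
from h import *
im=look("s5",(.5665,-.132))
b=[b for b in blobs("scene",im,(190,175,290,247)) if b[0]=="org"][0]
print(b[1:4],cv2.boundingRect(b[4]),locate("scene",b[1:3],"grate"))
E
```

```text
clock: 5.95
ee_pos: [0.5315, -0.1127, 0.0463]
tcp_rot: [-2.952, 1.57, -0.328]
wrist_force: [0.2, 0.1, -0.4]
width: 0.0402
(219.84450402144773, 222.77479892761394, 373.0) (209, 213, 23, 21) [ 570.01853632 -132.83815984]
```

View pics/s5d.png

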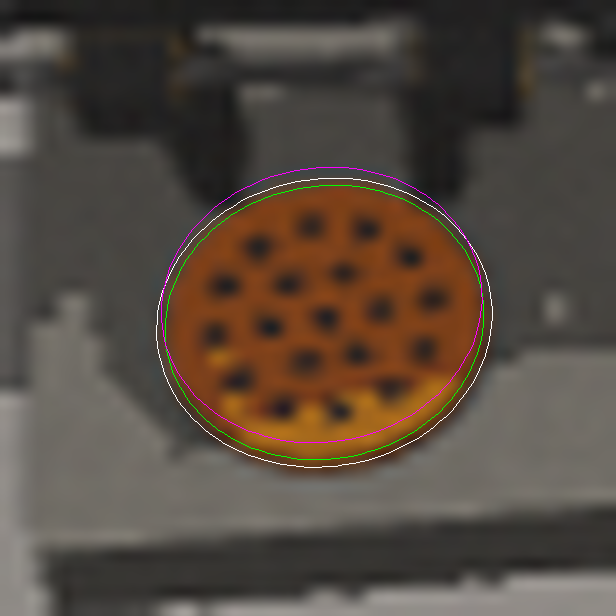

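The outline now matches the flush (green) circle, with a dark gap around it. It looks home. I'll back off, go to the black grate's start point, and confirm from both cameras.

```bash
python3 -m handwheel '[{"tx":-4,"ty":2.5,"tz":0,"spin":0},{"tx":-9,"ty":5,"tz":5,"spin":0},{"tx":-9,"ty":5,"tz":25,"spin":0},{"tx":-12,"ty":15,"tz":45,"spin":0},{"tx":-18,"ty":40,"tz":50,"spin":0.5},{"tx":-26,"ty":75,"tz":50,"spin":1},{"tx":-35,"ty":110,"tz":50,"spin":1.35},{"tx":-43,"ty":140,"tz":50,"spin":1.35},{"tx":-47,"ty":156,"tz":50,"spin":1.35},{"tx":-48.3,"ty":162.3,"tz":50,"spin":1.35},{"tx":-48.3,"ty":162.3,"tz":50,"spin":1.35},{"tx":-48.3,"ty":162.3,"tz":50,"spin":1.35}]'
python3 - <<'E'
from h import *
from station import arm
print(arm.get_obs()["ee_pos"])
c=(.5665,-.132)
for cam in("scene","top"):
  im=look("o6"+cam,c,cam=cam)
  box=(190,175,290,247) if cam=="scene" else (215,125,345,245)
  for b in blobs(cam,im,box): print(cam,b[0],b[1:4],"deck",locate(cam,b[1:3],"grate").round(1),"home",(ray(cam,[b[1:3]],.03)[0]*1000).round(1))
a=np.hstack([cv2.imread("pics/o6scened.png"),cv2.imread("pics/o6topd.png")]);cv2.imwrite("pics/o6.png",cv2.resize(a,(800,400)))
cv2.imwrite("pics/o6c.png",cv2.resize(cv2.imread("pics/o6scene.png")[150:260,170:310],None,fx=5,fy=5))
E
```

```text
clock: 7.2
ee_pos: [0.4832, 0.0492, 0.0964]
tcp_rot: [3.071, 1.57, -0.564]
wrist_force: [0.7, 0.2, -0.5]
width: 0.0404
[0.48318847 0.04921567 0.09643046]
scene dark (255.73204419889504, 220.2707182320442, 362.0) deck [623.  -25.5] home [621.5 -24.6  30. ]
scene dark (252.70139968895802, 191.2674961119751, 643.0) deck [515.2  27.1] home [513.2  28.3  30. ]
scene org (219.84450402144773, 222.77479892761394, 373.0) deck [ 570.  -132.8] home [ 568.3 -132.3   30. ]
top dark (246.2178747940692, 200.48558484349257, 2428.0) deck [490.1  40.5] home [490.3  40.7  30. ]
top dark (268.0845070422535, 157.6549295774648, 568.0) deck [616.6 -23.6] home [617.2 -23.7  30. ]
top org (304.710775047259, 175.48771266540643, 529.0) deck [ 563.6 -131.2] home [ 564.  -131.7   30. ]
```

View pics/o6.png

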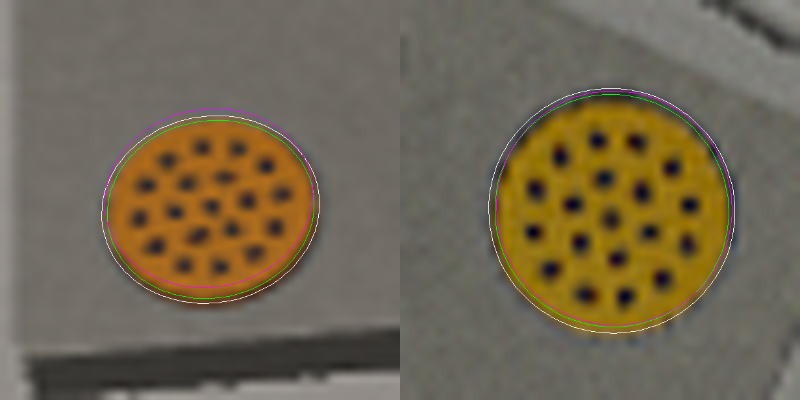

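View pics/o6c.png

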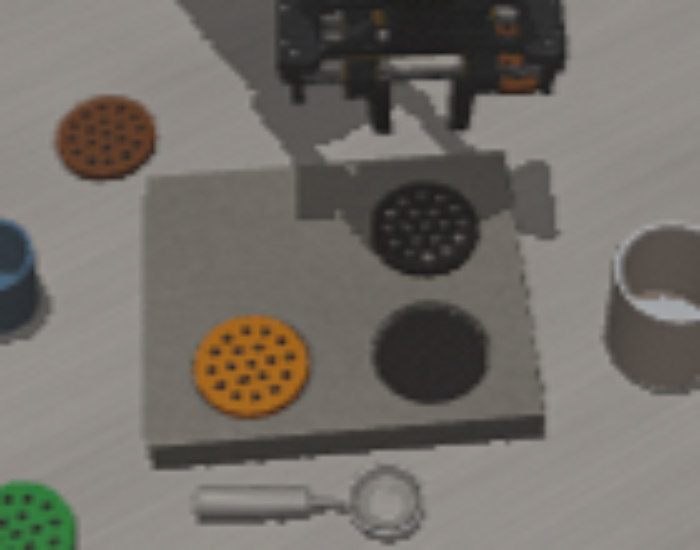

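Orange is home. At flush height the centre dot puts it at about (564.5,-131.5) in both cameras, within the 2 mm play. Assuming it were still on the deck, the two cameras would disagree by 4–5 mm. In the top view there's a dark gap on its +x side. Next I lower behind the black grate and push.

```bash
python3 -m handwheel '[{"tx":0,"ty":0.3,"tz":-15,"spin":0},{"tx":0,"ty":0.3,"tz":-30,"spin":0},{"tx":0,"ty":0.3,"tz":-42,"spin":0},{"tx":0,"ty":0.3,"tz":-48,"spin":0},{"tx":0,"ty":0.3,"tz":-50,"spin":0},{"tx":0,"ty":0.3,"tz":-50,"spin":0},{"tx":0,"ty":0.3,"tz":-50,"spin":0}]'
python3 -m handwheel '[{"tx":5,"ty":-2.7,"tz":0,"spin":0},{"tx":10,"ty":-5.4,"tz":0,"spin":0},{"tx":16,"ty":-8.6,"tz":0,"spin":0},{"tx":22,"ty":-11.8,"tz":0,"spin":0},{"tx":29,"ty":-15.6,"tz":0,"spin":0},{"tx":36,"ty":-19.3,"tz":0,"spin":0},{"tx":43,"ty":-23.1,"tz":0,"spin":0},{"tx":50,"ty":-26.8,"tz":0,"spin":0},{"tx":57,"ty":-30.6,"tz":0,"spin":0},{"tx":63,"ty":-33.8,"tz":0,"spin":0},{"tx":67,"ty":-36,"tz":0,"spin":0},{"tx":69,"ty":-37,"tz":0,"spin":0}]'
python3 -m handwheel '[{"tx":0,"ty":0,"tz":0,"spin":0}]'
python3 - <<'E'
from h import *
im=look("b7",(.6183,-.0233))
cv2.imwrite("pics/b7c.png",cv2.resize(im[150:260,170:310],None,fx=5,fy=5))
E
```

```text
clock: 8.0
ee_pos: [0.4836, 0.0499, 0.0467]
tcp_rot: [-2.594, 1.57, 0.054]
wrist_force: [0.4, 0.0, 0.7]
width: 0.0394
clock: 9.2
ee_pos: [0.5525, 0.0127, 0.0462]
tcp_rot: [-2.919, 1.571, -0.272]
wrist_force: [-1.0, -0.0, 0.9]
width: 0.04
clock: 9.3
ee_pos: [0.5523, 0.0128, 0.0462]
tcp_rot: [-2.892, 1.571, -0.245]
wrist_force: [0.1, -1.0, 0.1]
width: 0.0397
```

View pics/b7c.png

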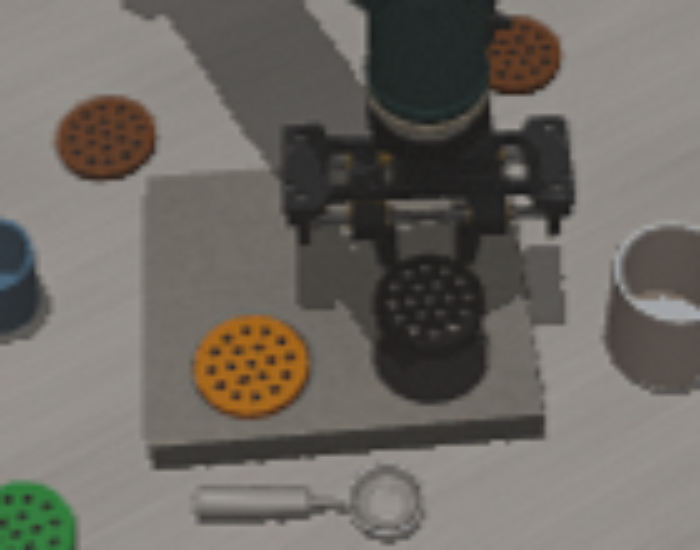

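The black grate is at crop (430,303), centred between the fingertips and heading into the recess at (430,352). About 34 mm remain, so I'm finishing slowly.

```bash
python3 -m handwheel '[{"tx":3,"ty":-1.7,"tz":0,"spin":0},{"tx":7,"ty":-3.9,"tz":0,"spin":0},{"tx":11,"ty":-6.2,"tz":0,"spin":0},{"tx":15,"ty":-8.4,"tz":0,"spin":0},{"tx":18.5,"ty":-10.4,"tz":0,"spin":0},{"tx":21.5,"ty":-12.1,"tz":0,"spin":0},{"tx":24,"ty":-13.5,"tz":0,"spin":0},{"tx":26,"ty":-14.6,"tz":0,"spin":0},{"tx":27.5,"ty":-15.4,"tz":0,"spin":0},{"tx":28.7,"ty":-16.1,"tz":0,"spin":0},{"tx":29.7,"ty":-16.7,"tz":0,"spin":0},{"tx":29.7,"ty":-16.7,"tz":0,"spin":0}]'
python3 - <<'E'
from h import *
im=look("b8",(.6183,-.0233))
E
```

```text
clock: 10.55
ee_pos: [0.5818, -0.0038, 0.0462]
tcp_rot: [-2.696, 1.571, -0.049]
wrist_force: [0.3, -0.7, 0.0]
width: 0.0398
```

View pics/b8d.png

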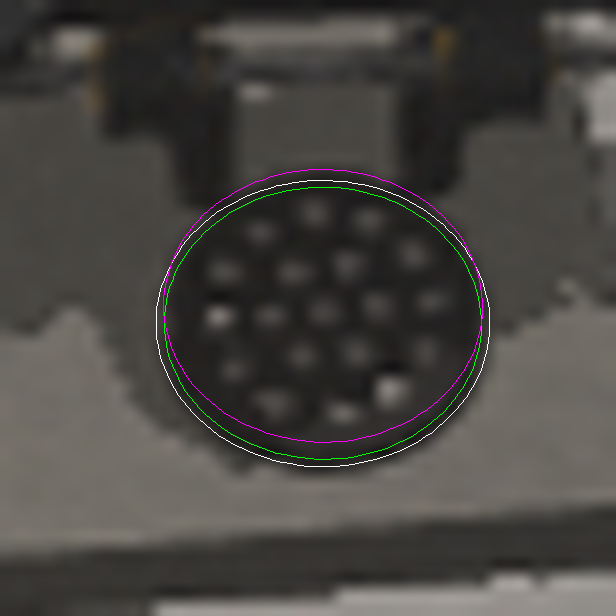

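The centre dot at (322,312) lies between the two hypotheses, most likely still on the deck, as the orange one was at this stage. I'm advancing in tiny steps.

```bash
python3 -m handwheel '[{"tx":0.5,"ty":-0.3,"tz":0,"spin":0},{"tx":1,"ty":-0.6,"tz":0,"spin":0},{"tx":1.5,"ty":-0.9,"tz":0,"spin":0},{"tx":1.5,"ty":-0.9,"tz":0,"spin":0}]'
python3 - <<'E'
from h import *
im=look("b9",(.6183,-.0233))
E
```

```text
clock: 11.0
ee_pos: [0.5833, -0.0047, 0.0463]
tcp_rot: [-2.771, 1.571, -0.124]
wrist_force: [-0.1, 0.3, -0.7]
width: 0.0401
```

View pics/b9d.png

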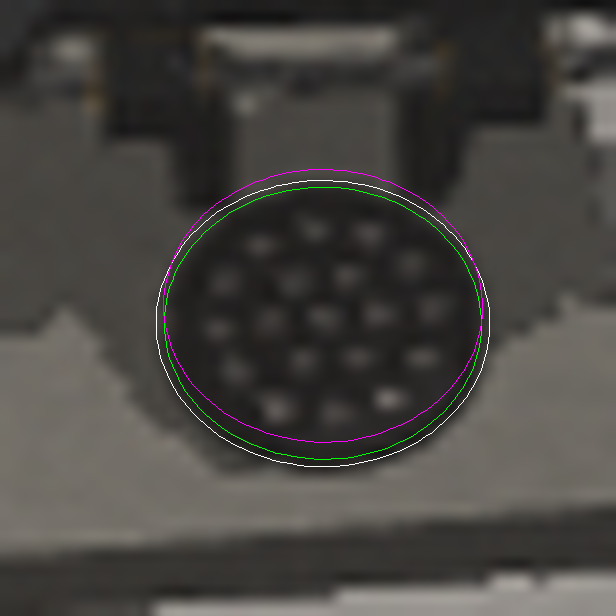

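The dot pattern has shifted to match the flush circle, with the same -0.43 px offset the orange one showed when home. I'll draw back and up, then check from the top camera.

```bash
python3 -m handwheel '[{"tx":-4,"ty":2,"tz":0,"spin":0},{"tx":-9,"ty":5,"tz":4,"spin":0},{"tx":-12,"ty":6,"tz":25,"spin":0},{"tx":-20,"ty":6,"tz":55,"spin":0},{"tx":-35,"ty":6,"tz":90,"spin":0},{"tx":-55,"ty":6,"tz":125,"spin":0},{"tx":-80,"ty":0,"tz":155,"spin":0},{"tx":-105,"ty":-10,"tz":180,"spin":0},{"tx":-125,"ty":-35,"tz":200,"spin":0},{"tx":-140,"ty":-70,"tz":205,"spin":0},{"tx":-155,"ty":-110,"tz":205,"spin":0},{"tx":-170,"ty":-150,"tz":205,"spin":0}]'
python3 -m handwheel '[{"tx":-5,"ty":-40,"tz":0,"spin":0},{"tx":-10,"ty":-80,"tz":0,"spin":0},{"tx":-18,"ty":-120,"tz":0,"spin":0},{"tx":-26,"ty":-160,"tz":0,"spin":0},{"tx":-34,"ty":-200,"tz":0,"spin":0},{"tx":-42,"ty":-240,"tz":0,"spin":0},{"tx":-48,"ty":-275,"tz":0,"spin":0},{"tx":-54,"ty":-300,"tz":0,"spin":0},{"tx":-56,"ty":-310,"tz":0,"spin":0},{"tx":-56,"ty":-310,"tz":0,"spin":0},{"tx":-56,"ty":-310,"tz":0,"spin":0}]'
cat > chk.py <<'E'
from h import *
import sys
t=sys.argv[1]
for cam in("scene","top"):
  im=viewer.read_camera(cam)[:,:,::-1].copy();cv2.imwrite(f"pics/{t}{cam}.png",im)
  box=(190,175,290,247) if cam=="scene" else (215,125,345,245)
  for b in blobs(cam,im,box): print(cam,b[0],np.round(b[1:4],1),"deck",locate(cam,b[1:3],"grate").round(1),"home",(ray(cam,[b[1:3]],.03)[0]*1000).round(1))
  out=[]
  for c in((.6183,-.0233),(.5665,-.132)):
    x0,y0=proj(cam,[[*c,.03]])[0].astype(int)-19;fz=10
    big=cv2.resize(im[y0:y0+38,x0:x0+38],None,fx=fz,fy=fz,interpolation=cv2.INTER_CUBIC);raw=big.copy()
    for r,z,col in((.038,.03,(0,255,0)),(.04,.03,(255,255,255)),(.038,.038,(255,0,255))):
        p=((proj(cam,circ(*c,r,z))-[x0,y0]+.5)*fz-.5);cv2.polylines(big,[np.round(p).astype(np.int32)],True,col,1)
    out.append(big)
  cv2.imwrite(f"pics/{t}{cam}d.png",np.hstack(out))
E
python3 chk.py f1
```

```text
clock: 12.25
ee_pos: [0.4122, -0.1553, 0.2521]
tcp_rot: [-3.044, 1.569, -0.395]
wrist_force: [0.8, -0.3, -0.0]
width: 0.0399
clock: 13.35
ee_pos: [0.3573, -0.4634, 0.2511]
tcp_rot: [-0.995, 1.57, 1.653]
wrist_force: [-0.2, -0.4, -0.9]
width: 0.04
scene dark [255.8 220.1 377. ] deck [622.5 -25. ] home [621.  -24.1  30. ]
scene org [219.8 222.8 373. ] deck [ 570.  -132.8] home [ 568.3 -132.3   30. ]
top dark [268.  157.8 582. ] deck [616.3 -23.3] home [616.9 -23.4  30. ]
top org [304.7 175.5 530. ] deck [ 563.7 -131.3] home [ 564.1 -131.7   30. ]
```

View pics/f1scened.png

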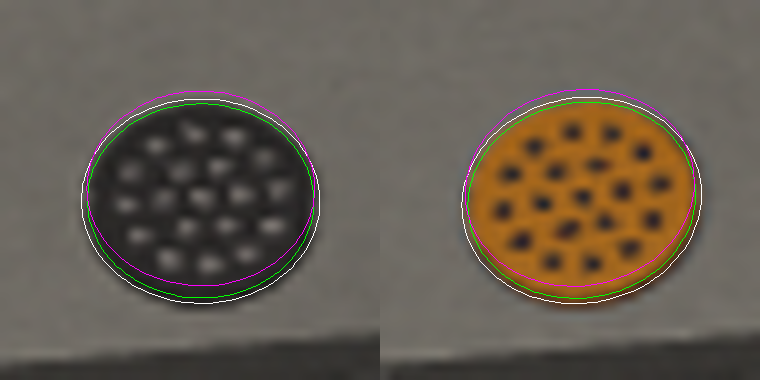

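View pics/f1topd.png

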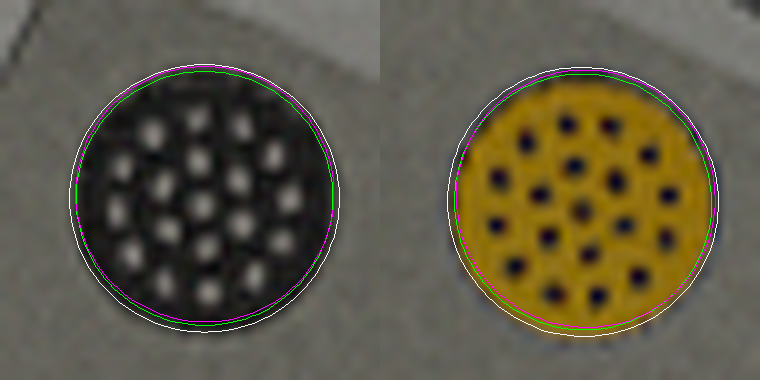

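View pics/f1top.png

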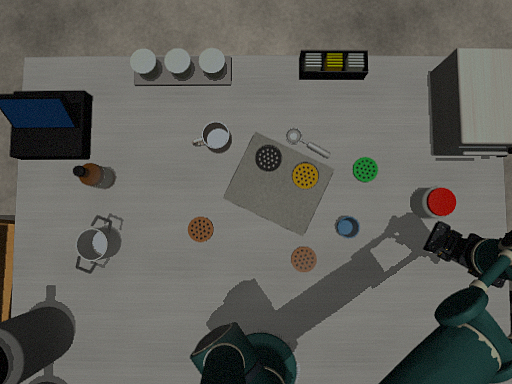

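The top view shows both grates in the recesses, black at (268,158) and orange at (305,175). Mug, creamer, spoon, syrup, canister and jug look unmoved. The silhouettes alone don't rule out a tilt, so I'll triangulate the printed dots in both cameras, before and after, to get height and tilt.

```bash
cat > tri.py <<'E'
from h import *
from scipy.ndimage import maximum_filter
from scipy.spatial import cKDTree
def dots(cam,im,c,sgn,zt):
    # peaks in metric rectified patch at height zt
    S=0.5; n=161; g=(np.arange(n)-80)*S/1000
    X,Y=np.meshgrid(c[0]+g,c[1]+g,indexing="ij")
    p=proj(cam,np.c_[X.ravel(),Y.ravel(),np.full(X.size,zt)]).astype(np.float32)
    gray=im.astype(np.float32)[...,1 if sgn>0 else 2]
    W=cv2.remap(gray,p[:,0].reshape(n,n),p[:,1].reshape(n,n),cv2.INTER_CUBIC)*sgn
    D=cv2.GaussianBlur(W,(0,0),3)-cv2.GaussianBlur(W,(0,0),10)
    m=(D==maximum_filter(D,11))&(np.hypot(X-c[0],Y-c[1])<.033)&(D>2)
    pts=[]
    for i,j in np.argwhere(m):
        if 1<=i<n-1 and 1<=j<n-1:
            di=(D[i-1,j]-D[i+1,j])/(2*(D[i-1,j]-2*D[i,j]+D[i+1,j]));dj=(D[i,j-1]-D[i,j+1])/(2*(D[i,j-1]-2*D[i,j]+D[i,j+1]))
            pts.append([c[0]+(i+di-80)*S/1000,c[1]+(j+dj-80)*S/1000,zt])
    return np.array(pts)
def tri(tag,fs,ft,c,sgn,zt):
    ims,imt=cv2.imread(fs),cv2.imread(ft)
    a=dots("scene",ims,c,sgn,zt);b=dots("top",imt,c,sgn,zt)
    # align by median shift then match
    best=None
    for sx in np.arange(-8,8.1,1):
        for sy in np.arange(-4,4.1,1):
            d,i=cKDTree(b[:,:2]).query(a[:,:2]+[sx/1000,sy/1000]);s=np.minimum(d,.004).sum()
            if best is None or s<best[0]: best=(s,d,i)
    _,d,i=best;k=d<.0025;A=a[k];B=b[i[k]]
    def norm(cam,P):
        q=viewer.get_calibration(cam);return cv2.undistortPoints(proj(cam,P).reshape(-1,1,2),q["camera_matrix"],q["distortion"]).reshape(-1,2).T
    H=cv2.triangulatePoints(viewer.get_calibration("scene")["world_to_cam"][:3],viewer.get_calibration("top")["world_to_cam"][:3],norm("scene",A),norm("top",B))
    P=(H[:3]/H[3]).T*1000
    G=np.c_[P[:,:2]-P[:,:2].mean(0),np.ones(len(P))];co,*_=np.linalg.lstsq(G,P[:,2],rcond=None)
    r=P[:,2]-G@co
    print(tag,len(a),len(b),"matched",len(P),"mean",P.mean(0).round(1),"slopes",co[:2].round(3),"rms",r.std().round(2))
if __name__=="__main__":
    t=__import__("sys").argv[1]
    s0,t0="pics/scene0.png","pics/top0.png";s1,t1=f"pics/{t}scene.png",f"pics/{t}top.png"
    tri("orange before",s0,t0,(.4745,-.0796),-1,.038);tri("black before",s0,t0,(.533,.023),1,.038)
    for z in(.03,.038):
        tri(f"orange after {z}",s1,t1,(.5655,-.1315),-1,z);tri(f"black after {z}",s1,t1,(.6175,-.0233),1,z)
E
python3 tri.py f1
```

```text
orange before 19 19 matched 19 mean [473.9 -79.2  35.4] slopes [-0.005  0.005] rms 0.51
black before 19 19 matched 19 mean [532.2  23.6  35.7] slopes [-0.002  0.009] rms 0.62
orange after 0.03 19 19 matched 19 mean [ 564.4 -131.6   27.2] slopes [-0.002  0.011] rms 0.38
black after 0.03 19 19 matched 19 mean [616.6 -22.5  27.7] slopes [0.002 0.013] rms 0.67
orange after 0.038 19 19 matched 19 mean [ 564.4 -131.6   27.2] slopes [-0.002  0.011] rms 0.39
black after 0.038 19 19 matched 19 mean [616.6 -22.5  27.7] slopes [0.003 0.012] rms 0.67
```

The dot triangulation settles it. Both grates dropped 8 mm (orange 35.4→27.2 mm, black 35.7→27.7 mm) and both lie flat, with slopes of 0.013 or less against 0.009 or less before. The hand is clear, so I'm handing in.

```bash
python3 -c "
from station import arm,ticket
o=arm.get_obs();print(o['clock'],o['ee_pos'],o['wrist_force'])
print(ticket.finish_job())"
```

```text
13.45 [ 0.35757561 -0.46317959  0.25123759] [0.52191258 0.32671077 0.17671811]
the job is handed in; nothing more can be done
None
```

Both grates are in their recesses: orange in the right one, black in the left. I pushed each across the deck with two fingertips set 40 mm apart, then drew the hand back clear and handed in at 13.45 s.

**Height and tilt:** triangulating all 19 printed dots on each grate shows orange dropped 8.2 mm and black 8.0 mm. Both lie flat, with slopes of about 0.01. All triangulated heights read about 2.5 mm low, before the push as well as after, so I put that down to calibration and went by the drop.

**Centring:** the grates measured about 2 mm from the recess centres as I located them, orange 2.1 mm and black 1.9 mm. That is at the limit of the 2 mm play and inside the 4 mm tolerance.

**Surroundings:** in the last top picture the mug, creamer, spoon, bottle, canister, jug and look-alikes are where they were, judged by eye. The final wrist force was under 1 N.

**What disagreed:** the outline fits could not settle whether the grates had dropped, because the two cameras differed by about 4 mm in x. I relied on the dot check instead. One move was refused because I had left out the spin key, and I retyped it without harm.

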